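Bring up the microscope lamp: dimmer to idle, isolator on, dimmer to the set tab

ROBOT

A 6-joint arm with a two-finger parallel gripper is mounted at the origin on the work surface. World frame = base frame: x ahead of the robot, y to its left, z up, the work surface at z = 0. Lengths are in m, angles in rad, forces in N, time in s.
With the tool pointing down it reaches from about 0.35 to 0.85 m from the base axis. Payload 8.1 kg.
Tool frame: the origin (TCP) lies on the centre line of the jaws, within the pads' length; the fingertips stand robot.tips_ahead ahead of it and the grasp point (between the pads) lies 6 mm ahead of it (robot.tips_ahead is the distance from the TCP to the fingertips, in m); z points along the fingers, y is the line along which they close (so a half turn about z gives the same grasp; the last joint's range is limited). The gripper opens to 93 mm and grips with 3 to 60 N. Pads are 15 mm wide; open, the fingers measure 128 mm over their backs; the gripper's body (75 mm by 188 mm) begins 65 mm behind the grasp point.
Start: joints at [-1.411, 0.13, 1.488, -0, 1.523, -0.085], TCP at [0.145, -0.582, 0.244] pointing down, gripper open.
Joint ranges: [-2.96, 2.96], [-0.89, 2.26], [0.02, 2.5], [-1.34, 4.48], [0, 2.73], [-2.66, 2.66]. Speed limits (rad/s): [2.39, 2.39, 2.79, 3.14, 3.14, 3.14].

INTERFACE

Orientations are given as a rotation vector (axis times angle).
In Python, from plant import robot gives the robot as it stands.
- The arm moves only by the tool apply_moves, never from a script. Its arguments are lists of equal length, an entry for each row: "delta_pos": the shift along the tool's x, y, z in cm, a list of three; "twist": the turn about the tool's z in rad. A call has 1 to 8 rows; each row shifts and turns the commanded pose from where the row before left it, along the tool's axes as they then stand; what a row does not reach is not made up. A row lasts 1/8 s, in which the tool goes at most 62.5 mm and 10.7 degrees, less where a joint would pass 70% of its speed; a pose out of reach is approached as far as the arm can. A call with a gripper value outside its range is refused whole. "gripper" is the finger opening in cm, from 0 to 9.3, set as the call begins (left out, the last holds). The fingers move at their own pace and stop on an object; "squeeze" is the grip in N (left out, the last holds). Time passes only in rows, so rows that do not move let the fingers close. It gives the time, the measured TCP pose, the force, the opening and the grip force at its end, in the units of the state.
- robot.read_state(): the state, without advancing time (a new reading comes with each control period).
- robot.read_camera(name): name is "side" or "top" or "wrist"; returns a dict with "frame" (420x560x3 uint8, red, green, blue), "vertical_fov" (degrees; the focal length in pixels is half the picture's height over the tangent of half this angle, whatever the lens; pixels are square), "cx", "cy" (the principal point, pixels), "R" (3x3) and "t" (3): a world point X has camera coordinates R X + t. Camera axes: x right, y down, z forward; pixel columns grow to the right and rows downward; lengths in m; the calibration is good to about 2 mm. The wrist camera is an equidistant fisheye: a pixel r from the principal point sees the ray r / f radians off the axis. A picture is of the moment at which its call begins. There is no depth.
- robot.close_job(): hands the job in; it is judged then, once.
The state is a dict: "t": time; "q": joint angles; "dq": joint speeds; "joint_torque": joint torques, N m; "tool_pos": TCP position; "orientation": TCP orientation; "force": force on the tool from outside, world axes, zero at the start; "wrist_torque": the same for the moment, N m; "opening": finger opening in m; "gripper_force": force on a finger pad.
Only numpy, scipy, OpenCV 4.12 (cv2) and the standard library are available. Lean on these libraries where they do the work, as an engineer would, in place of code of your own. Each camera call takes 0.05 s, during which the arm holds its last target. There are 200 camera calls.

TASK

Bring up the microscope lamp without shocking the bulb: while the isolator is still off, draw the dimmer lever fully home to its idle stop (leaning to the unit's front, towards the robot); then, with the lever left at idle, turn the isolator's bar handle clockwise fully over to its on stop; then swing the lever up and leave it in line with the small steel set tab on the drum beside it. Do not shift the set tab or the other things on the bench.

Things in the scene. Friction and masses are not known exactly. Their poses are not given: they have to be found in the camera images.
- isolator: Fixed grey switch box, 130 x 120 x 50 mm, tilted: its face slopes down to its front (-x, the robot's side), the face's outward normal leaning 35 deg from vertical towards -x. Origin: table level, under the face's centre, which is 81 mm up. x points front to back, z up. A carrying bow arches over it (see bow_mid), so the handle must be reached slantwise from the front, about square to the face.
- bow_mid (a point): Middle of the bow's cross bar above the isolator: steel bar 10 mm thick, 100 mm wide along y, 25 mm behind the face centre and 212 mm above the table; its legs go down behind the box.
- switch (a joint): Angle of the isolator's rotary handle: 0 = off stop, 1.2 rad = on stop; grows clockwise as seen looking squarely at the face. Stiff (0.12 N m), stays where it is left.
- switch_grip (a point): Point on the handle's axis at gripping height, 33 mm out from the face. z: outward normal of the face (turning axis); x: along the black bar grip to its nose with the white line; y: across it. Bar 60 mm long (x -26 to +34), 14 mm thick, reaching 15 to 45 mm out from the face, on a 52 mm disc. Nose points up the slope, 0.6 rad left of it when off, 0.6 rad right when on.
- dimmer: Fixed lamp dimmer unit: grey box 150 (x) x 110 (y) x 55 mm high with a bare metal drum (radius 55 mm, 90 mm wide, axis along y) half sunk in its top. Origin: table level under its centre; x from its front (robot's side) to its back, z up. Lever and set tab both turn about the drum's axis (along y, 55 mm above the origin).
- lever (a joint): Angle of the dimmer lever: 0 = idle stop, leaning 0.7 rad (40 deg) from upright towards the unit's front (-x); 0.7 = upright; 1.4 = full, leaning 40 deg to the back. About 0.3 N m of friction, stays where it is left.
- lever_grip (a point): Centre of the lever's black T-handle: a cylinder along y, 34 mm long, 24 mm thick, 115 mm from the hinge axis, on an 11 mm steel rod. z points out along the rod from the hinge, y along the hinge axis.
- set_tab (a joint): Angle of the small steel set tab on the drum, same zero and direction as the lever: equal values mean lever and tab are in line. Very stiff; not to be moved.
- set_tab_tip (a point): Outer end of the set tab: a dark steel tooth 8 mm thick and 16 mm wide, standing 27 mm out of the drum beside the lever (32 mm to its +y side), tip 82 mm from the hinge axis. z points outward from the hinge.
- oil_bottle: Bystander: loose amber dropper bottle, 32 mm wide, 75 mm tall, between the two units. Origin under its centre.
- phone: Bystander: loose black phone, 150 x 72 x 10 mm. Origin under its centre.
- slide_box: Bystander: loose slide box with white lid, 92 x 172 x 36 mm. Origin under its centre.
- beaker: Bystander: loose glass beaker, 72 mm wide, 90 mm tall. Origin under its centre.
- adapter: Bystander: loose black power adapter, 100 x 50 x 32 mm. Origin under its centre.
- dish_stack: Bystander: loose pile of culture dishes, 90 mm wide, 32 mm tall. Origin under its centre.
- tube_rack: Bystander: loose white rack of stoppered tubes, 70 x 200 x 95 mm. Origin under its centre.
Mind the look-alikes: they are no part of the job. Leave any orange look-alike of the isolator alone. What is shaped like the dimmer but red is not meant.

How it is judged:
On the way, in this order (a step that is already met when the one before it is completed fails the run):
1. the lever is at its idle stop (within 0.07 rad) while the isolator is still off (value of joint lever below 0.07 rad and value of joint switch below 0.2 rad), for 0.2 s.
2. the isolator is on (within 0.12 rad of its stop) while the lever is still at idle (within 0.09 rad) (value of joint switch above 1.08 rad and value of joint lever below 0.09 rad), for 0.2 s.
At the end, for the whole second after the job is handed in: The isolator handle is on (within 0.12 rad of its on stop), the lever is in line with the set tab (within 0.09 rad, 5 deg), and both are at rest (value of joint switch above 1.08 rad and angle between the z axis of lever_grip and the z axis of set_tab_tip, either way round below 0.09 rad and velocity of joint lever between -0.05 and 0.05 rad/s and velocity of joint switch between -0.05 and 0.05 rad/s); the robot touches nothing.
It fails at once if the set tab is shifted by more than 5 mm (distance of set_tab_tip from where it was at the start of the episode above 0.005 m).
It fails at once if a bystander on the bench is pushed more than 25 mm or tipped over (distance of any of oil_bottle, phone, slide_box, beaker, adapter, dish_stack, tube_rack from where it was at the start of the episode above 0.025 m or angle between any of oil_bottle, phone, slide_box, beaker, adapter, dish_stack, tube_rack's own z axis and vertical above 0.5 rad).
It also fails if it takes over 64 s, if anything falls off the work surface, if the arm or the gripper's body presses on something with over 40 N, if the wrist force passes 120 N, or if a joint passes its speed limit or range.

## Working session

There is one attempt and no reset: what is moved stays moved. The work goes in short steps, Python scripts to look and compute and a tool call to move; the robot and the scene stay as the last step left them, time stands still between calls to the robot, and variables do not carry over. Pictures are saved under pics/ and viewed, at most 10 in all, crops included, and the job is handed in when it is done.

Besides the shell and the picture viewer there is one more tool, called after "Call:" as a command line: name --pt "numbers of a row" for each row, then --argument value for the rest. apply_moves: Moves the arm, as the interface text tells. Its arguments: {"type":"object","properties":{"delta_pos":{"type":"array"},"twist":{"type":"array"},"gripper":{"type":"number"},"squeeze":{"type":"number"}},"required":["delta_pos","twist"]}

```bash
mkdir -p pics; ls; python3 - <<'E'
from plant import robot
import cv2,numpy as np,json
for n in ["side","top"]:
    c=robot.read_camera(n)
    cv2.imwrite(f"pics/{n}0.png",c["frame"][:,:,::-1])
    np.savez(f"pics/{n}0.npz",**c)
    print(n,c["vertical_fov"],c["cx"],c["cy"],np.round(c["R"],4).tolist(),np.round(c["t"],4).tolist())
s=robot.read_state();print(s,robot.tips_ahead)
E
```

```text
pics
side 43.41244883095953 279.85014878049645 203.22681666949651 [[-0.7355, -0.6773, 0.0197], [-0.3645, 0.3709, -0.8542], [0.5712, -0.6354, -0.5196]] [0.3642, 0.2871, 1.1696]
top 52.26589774377829 285.3993711419242 215.9084595943582 [[-0.0079, -1.0, 0.0055], [-0.9733, 0.0065, -0.2293], [0.2293, -0.0072, -0.9733]] [0.0064, 0.5086, 0.9951]
{'t': 0.1, 'q': array([-1.41136874e+00,  1.31089621e-01,  1.48916301e+00, -4.35950230e-05,
        1.52301590e+00, -8.54191799e-02]), 'dq': array([-6.05408918e-04, -2.90241396e-03, -3.32988577e-05, -7.44436136e-04,
        4.89685141e-04,  1.09912990e-03]), 'joint_torque': array([-3.43321062e-04, -5.61344147e+01, -4.93092227e+01,  7.68477051e-02,
        2.92020023e-02, -4.92926779e-05]), 'tool_pos': array([ 0.14536417, -0.58163321,  0.24269399]), 'orientation': array([-3.11641875e+00, -3.83443389e-01,  1.65652654e-04]), 'force': array([ 0.83991005, -0.6991413 ,  0.34552993]), 'wrist_torque': array([-0.01339025,  0.0553922 , -0.03841829]), 'gripper_force': 0.0, 'opening': 0.09338741894597656} 0.025
```

View pics/top0.png

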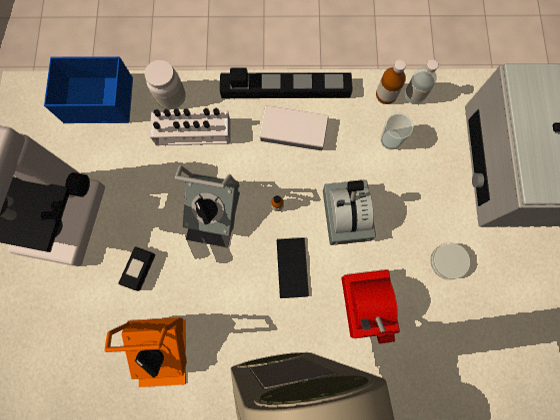

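View pics/side0.png

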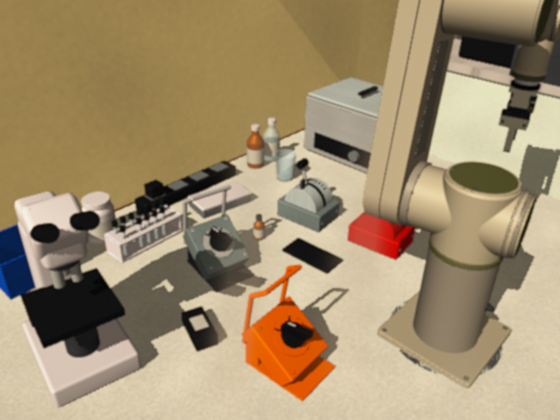

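The top view has the grey isolator near (208,208), with its handle nose up-left, and the dimmer near (350,212), with its black T-handle near (353,187) leaning back. The orange and red units are the look-alikes. Next I'll zoom in on both units.

```bash
python3 - <<'E'
import cv2,numpy as np
t=cv2.imread("pics/top0.png");s=cv2.imread("pics/side0.png")
def crop(im,x,y,w,h,f):return cv2.resize(im[y:y+h,x:x+w],None,fx=f,fy=f,interpolation=cv2.INTER_CUBIC)
a=crop(t,165,155,80,60+40,4);b=crop(t,310,165,80,100,4)
c=crop(s,170,175,80,100,4);d=crop(s,270,145,80,100,4)
im=np.vstack([np.hstack([a,b])]);
im=cv2.resize(np.hstack([a,b,]),(640,800)[0:1]+(400,))
im=np.hstack([cv2.resize(x,(400,500))[:, :] for x in (a,b)])
cv2.imwrite("pics/cropT.png",im)
cv2.imwrite("pics/cropS.png",np.hstack([cv2.resize(x,(400,500)) for x in (c,d)]))
E
```

```text
(no output)
```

View pics/cropT.png

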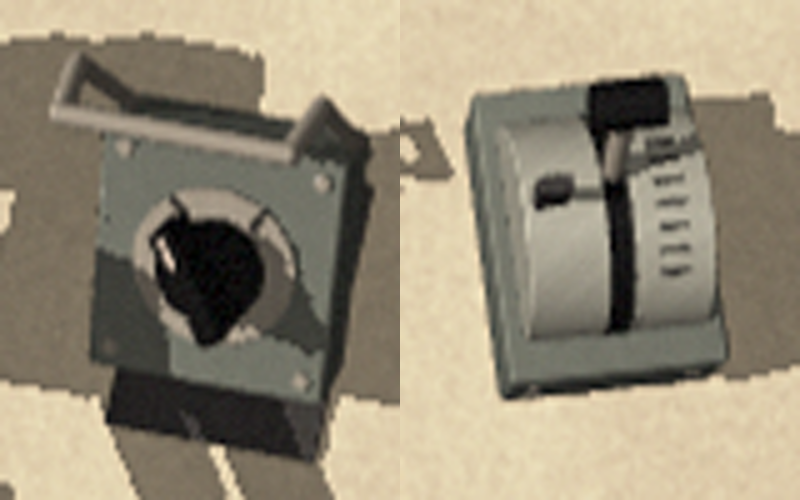

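View pics/cropS.png

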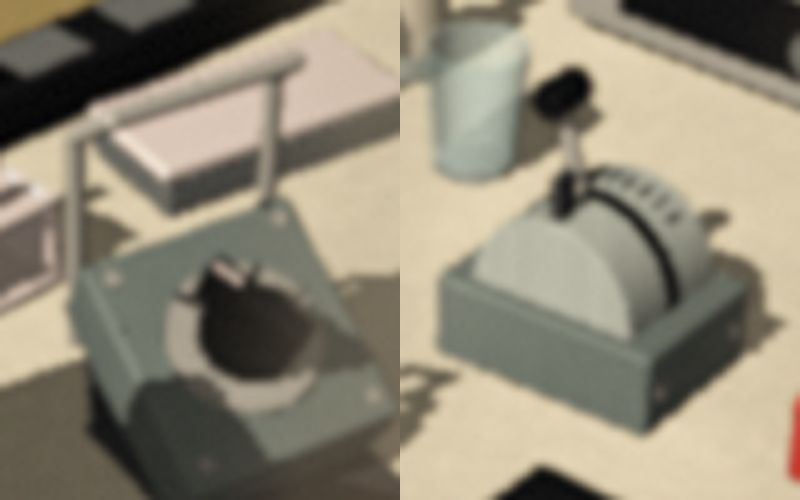

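Crops are 5x. The isolator's face screws, bow, lever handle (top crop (630,103), side crop (563,95)) and tab tip (top (552,185), side (566,178)) can be seen in both views. I'll triangulate them.

```bash
cat > h.py <<'E'
import numpy as np,cv2
from scipy.spatial.transform import Rotation as Ro
def cam(n):return dict(np.load(f"pics/{n}.npz"))
def ray(c,p):
    f=210/np.tan(np.radians(float(c["vertical_fov"]))/2)
    d=c["R"].T@np.array([(p[0]-c["cx"])/f,(p[1]-c["cy"])/f,1.]);o=-c["R"].T@c["t"]
    return o,d/np.linalg.norm(d)
def tri(c1,p1,c2,p2):
    o1,d1=ray(c1,p1);o2,d2=ray(c2,p2)
    a=np.linalg.lstsq(np.c_[d1,-d2],o2-o1,rcond=None)[0]
    A=o1+a[0]*d1;B=o2+a[1]*d2
    return (A+B)/2,np.linalg.norm(A-B)
def plane(c,p,z):
    o,d=ray(c,p);return o+d*(z-o[2])/d[2]
def proj(c,X):
    f=210/np.tan(np.radians(float(c["vertical_fov"]))/2)
    v=c["R"]@X+c["t"];return np.array([c["cx"]+f*v[0]/v[2],c["cy"]+f*v[1]/v[2]])
E
python3 - <<'E'
from h import *
T,S=cam("top0"),cam("side0")
tl=lambda x,y:(165+x/5-.4,155+y/5-.4);tr=lambda x,y:(310+(x-400)/5-.4,165+y/5-.4)
sl=lambda x,y:(170+x/5-.4,175+y/5-.4);sr=lambda x,y:(270+(x-400)/5-.4,145+y/5-.4)
np.set_printoptions(precision=4,suppress=True)
P=[]
for a,b in [((123,147),(113,277)),((322,183),(279,217)),((301,382),(374,395)),((108,346),(208,464))]:
    X,e=tri(T,tl(*a),S,sl(*b));P.append(X);print("screw",X,e)
P=np.array(P);c=P.mean(0);u,s,v=np.linalg.svd(P-c);print("face c",c,"normal",v[2]*np.sign(v[2][2]),s)
up=P[0]+P[1]-P[2]-P[3];print("yaw",np.arctan2(up[1],up[0]))
rt=P[1]+P[2]-P[0]-P[3];print("yaw2",np.arctan2(rt[0],-rt[1]))
for n,a,b in [("bowL",(62,105),(75,135)),("bowR",(290,152),(300,62))]:
    print(n,*tri(T,tl(*a),S,sl(*b)))
for n,a,b in [("grip",(630,103),(563,95)),("tab",(552,187),(566,178)),("boxBL",(472,95),(443,275))]:
    print(n,*tri(T,tr(*a),S,sr(*b)))
q=[plane(T,tr(*p),.055) for p in [(472,95),(688,78),(725,335),(505,380)]]
print("boxtop",q); print("sideboxtop",[plane(S,sr(*p),.055) for p in [(443,272),(645,360),(750,280)]])
for a,b in [(0,3),(1,2)]:
    d=q[a]-q[b];print(np.arctan2(d[1],d[0]))
d=q[0]-q[1];print(np.arctan2(-d[0],d[1]))
E
```

```text
screw [0.5759 0.2312 0.1136] 0.002101924514449916
screw [0.5583 0.137  0.1128] 0.003331340406989355
screw [0.4743 0.1527 0.0525] 0.0029006231419225785
screw [0.492  0.2475 0.0532] 0.0009351718113052344
face c [0.5251 0.1921 0.083 ] normal [-0.5683  0.0997  0.8168] [0.1046 0.0961 0.    ]
yaw -0.18780820775937151
yaw2 -0.1849793584534356
bowL [0.5727 0.2429 0.1989] 0.012925699542040562
bowR [0.5411 0.137  0.211 ] 0.0007122638426947422
grip [ 0.5545 -0.1547  0.164 ] 0.0015759285098591567
tab [ 0.5232 -0.1222  0.1351] 0.001160034659834384
boxBL [ 0.5921 -0.0956  0.0546] 0.001355294383148124
boxtop [array([ 0.5925, -0.0952,  0.055 ]), array([ 0.6008, -0.2046,  0.055 ]), array([ 0.4686, -0.2159,  0.055 ]), array([ 0.4469, -0.1071,  0.055 ])]
sideboxtop [array([ 0.5932, -0.0978,  0.055 ]), array([ 0.4485, -0.1066,  0.055 ]), array([ 0.4591, -0.217 ,  0.055 ])]
0.0819027574636123
0.0854637746687366
0.0757634779229837
```

Checks pass: the isolator face centre is at 82 mm, its normal tilts 35°, and both lever and tab radii match. The lever is at about 0.99 and the tab at about 0.75. The tool stays vertical, so I'll push with closed fingers. First, the lever from behind.

Call:
apply_moves --pt "0 0 -5" --pt "4 -3.2 -0.5" --pt "4 -3.2 -0.5" --pt "4 -3.2 -0.5" --pt "4 -3.2 -0.5" --pt "4 -3.2 -0.5" --pt "4 -3.2 0" --pt "4 -3.2 0" --twist '[0.166,0,0,0,0,0,0,0]' --gripper 0 --squeeze 10

```text
t: 1.1
tool_pos: [0.4078, -0.3353, 0.3183]
orientation: [-3.139, -0.124, 0.0]
force: [-0.2, 0.7, 0.4]
opening: 0.0175
gripper_force: 0.0
```

Call:
apply_moves --pt "4 -3.3 0" --pt "4 -3.3 0" --pt "4 -3.3 0" --pt "4 -3.3 0" --pt "4 -3.3 0" --pt "0 0 0" --pt "0 0 0" --twist '[0,0,0,0,0,0,0]'

```text
t: 1.98
tool_pos: [0.593, -0.1566, 0.318]
orientation: [-3.139, -0.125, 0.002]
force: [0.8, -0.6, -0.3]
opening: 0.0006
gripper_force: 0.0
```

Call:
apply_moves --pt "0.4 0 5" --pt "0 0 5" --pt "0 0 3.8" --pt "0 0 0" --pt "0 0 0" --twist '[0,0,0,0,0]'

```text
t: 2.6
tool_pos: [0.5977, -0.1573, 0.1828]
orientation: [3.138, 0.122, 0.003]
force: [-0.5, 0.0, 0.9]
opening: 0.0002
gripper_force: 0.0
```

```bash
python3 - <<'E'
from plant import robot
import cv2,numpy as np
a=[]
for n,x,y in [("top",310,150),("side",270,130)]:
    c=robot.read_camera(n);f=c["frame"][:,:,::-1]
    a.append(cv2.resize(f[y:y+100,x:x+80],(400,500),interpolation=cv2.INTER_CUBIC))
cv2.imwrite("pics/pre.png",np.hstack(a))
E
```

```text
(no output)
```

View pics/pre.png

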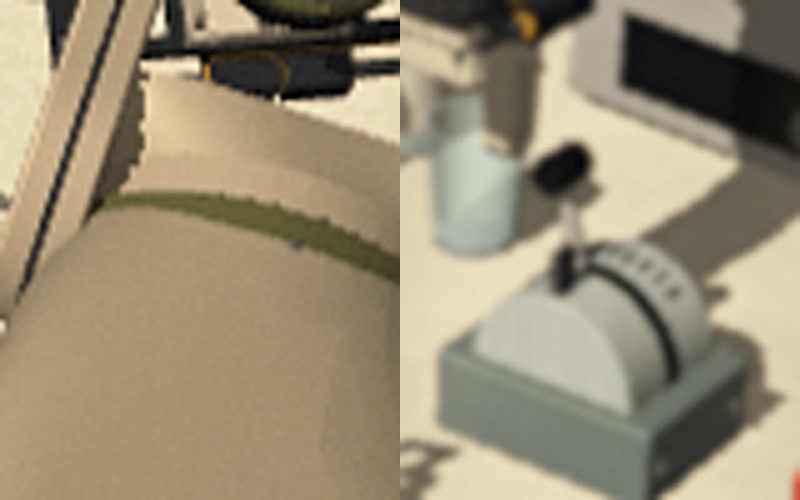

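The side view shows the fingertip behind the handle and clear of it. Now I push forward to idle.

Call:
apply_moves --pt "-1.6 0 0" --pt "-1.6 0 0" --pt "-1.6 0 0" --pt "-1.6 0 0" --pt "-1.6 0 0" --pt "-1.6 0 0" --pt "-1 0 0.5" --pt "-1 0 0.5" --twist '[0,0,0,0,0,0,0,0]'

```text
t: 3.7
tool_pos: [0.4823, -0.1659, 0.172]
orientation: [3.138, 0.124, 0.005]
force: [3.4, -1.2, 2.1]
opening: 0.0007
gripper_force: 1.2
```

Call:
apply_moves --pt "-0.5 0 0.3" --pt "-0.5 0 0.3" --pt "-0.4 0 0.3" --pt "0 0 0" --pt "0 0 0" --twist '[0,0,0,0,0]'

```text
t: 4.32
tool_pos: [0.4734, -0.1665, 0.1659]
orientation: [3.137, 0.125, 0.022]
force: [18.6, 5.3, 11.3]
opening: 0.0004
gripper_force: 9.6
```

Force rises to 18 N, far above what friction needs, so the lever is at its stop. I'll back off and check.

Call:
apply_moves --pt "1.5 0 0" --pt "1 0 -3" --pt "0 0 -5" --pt "0 -5 -5" --pt "0 -6 0" --pt "0 -6 0" --pt "0 -6 0" --pt "0 0 0" --twist '[0,0,0,0,0,0,0,0]'

```text
t: 5.32
tool_pos: [0.4739, 0.0627, 0.2853]
orientation: [-3.138, -0.133, 0.003]
force: [-0.3, 0.1, -0.3]
opening: 0.0008
gripper_force: 0.0
```

```bash
python3 - <<'E'
from plant import robot
import cv2,numpy as np
a=[]
for n,x,y in [("top",310,165),("side",270,145)]:
    c=robot.read_camera(n);f=c["frame"][:,:,::-1];np.savez(f"pics/{n}1.npz",**c)
    cv2.imwrite(f"pics/{n}1.png",f)
    a.append(cv2.resize(f[y:y+100,x:x+80],(400,500),interpolation=cv2.INTER_CUBIC))
cv2.imwrite("pics/idle.png",np.hstack(a))
E
```

```text
(no output)
```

View pics/idle.png

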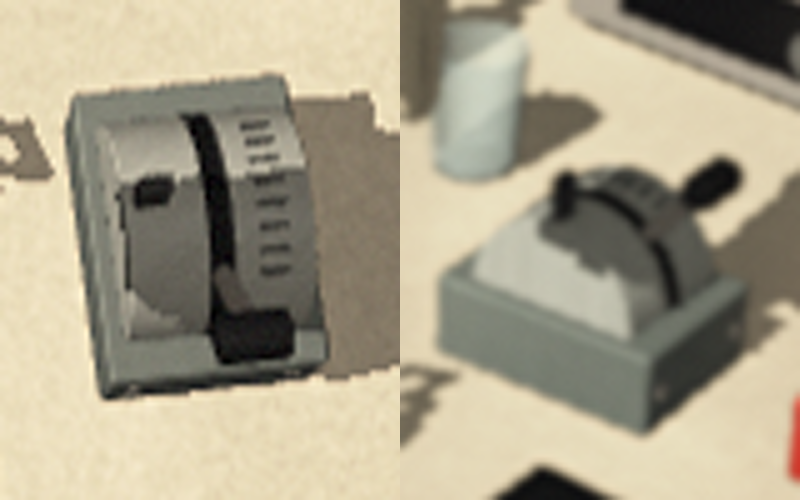

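The lever now leans to the front: its handle is at top crop (253,335) and side crop (712,184). The tab hasn't moved: top (153,188), side (566,178). I'll measure both and work out the switch push points.

```bash
python3 - <<'E'
from h import *
T,S=cam("top1"),cam("side1")
np.set_printoptions(precision=4,suppress=True)
tr=lambda x,y:(310+x/5-.4,165+y/5-.4)
sr=lambda x,y:(270+(x-400)/5-.4,145+y/5-.4)
R=Ro.from_euler('z',.079)
for n,a,b in [("grip",(253,335),(712,184)),("tab",(153,188),(566,178))]:
    X,e=tri(T,tr(*a),S,sr(*b));u=R.inv().apply(X-[.522,-.1565,.055]);print(n,X,e,u,"ang",.7+np.arctan2(u[0],u[2]),np.hypot(u[0],u[2]))
# isolator: face coords (u right, v up-slope, h out) -> world TCP
c0=np.array([.525,.192,.081]);y=-.186;t=np.radians(35)
ex=np.array([np.cos(y),np.sin(y),0]);ey=np.array([-np.sin(y),np.cos(y),0])
n=-np.sin(t)*ex+np.cos(t)*[0,0,1] if 0 else -np.sin(t)*ex+np.cos(t)*np.array([0,0,1.])
v=np.cos(t)*ex+np.sin(t)*np.array([0,0,1.])
# finger top corner line (back edge, +ex 7.5mm) at (u,v,h=45); tip 9mm further down
for a in np.arange(.6,-.75,-.15):   # tail angle right of down-slope
    r=20 if a>0 else 18
    cu,cv=r*np.sin(a)+7*np.cos(a), -r*np.cos(a)+7*np.sin(a)
    P=c0+(-cu*ey+cv*v+45*n)/1*1e-3 if 0 else c0+1e-3*(-cu*ey+cv*v+45*n)
    tcp=P-.0075*ex-.0175*ey; 
    print(round(a,2),"contact",P,"u,v",cu,cv,"tcp xy",tcp[:2])
E
```

```text
grip [ 0.4525 -0.1638  0.1424] 0.0019514191159648389 [-0.0699 -0.0018  0.0874] ang 0.025613633161103544 0.1118795959857433
tab [ 0.5231 -0.1225  0.135 ] 0.001799544923398949 [0.0037 0.0338 0.08  ] ang 0.746714861737268 0.08005625971778446
0.6 contact [0.4864 0.1819 0.1107] u,v 17.070198772268455 -12.554214984428318 tcp xy [0.4758 0.1661]
0.45 contact [0.4848 0.1843 0.1093] u,v 15.002440398693341 -14.964183308274926 tcp xy [0.4742 0.1685]
0.3 contact [0.4836 0.187  0.1081] u,v 12.597759557106032 -17.038088335882748 tcp xy [0.473  0.1712]
0.15 contact [0.4827 0.1899 0.1071] u,v 9.910160195024279 -18.729354631405652 tcp xy [0.4721 0.1741]
-0.0 contact [0.4838 0.1926 0.1075] u,v 6.999999999999998 -18.0 tcp xy [0.4732 0.1768]
-0.15 contact [0.4837 0.1955 0.1071] u,v 4.231511161027507 -18.843946330163956 tcp xy [0.4731 0.1797]
-0.3 contact [0.4839 0.1983 0.1068] u,v 1.367991703975127 -19.264698250890287 tcp xy [0.4733 0.1825]
-0.45 contact [0.4844 0.2012 0.1068] u,v -1.5262498975334111 -19.252806581126798 tcp xy [0.4738 0.1854]
-0.6 contact [0.4853 0.2039 0.1071] u,v -4.38621521674289 -18.808538382139457 tcp xy [0.4747 0.1881]
-0.75 contact [0.4865 0.2065 0.1076] u,v -7.147675598303271 -17.941870959892114 tcp xy [0.4759 0.1907]
```

Call:
apply_moves --pt "0 0 0" --pt "0 0 0" --pt "-1.2 -4.1 4" --pt "-1.2 -4.1 4" --pt "0 0 0" --pt "0 0 0" --twist '[0.135,0.135,0,0,0,0]'

```text
t: 6.18
tool_pos: [0.4675, 0.1426, 0.2061]
orientation: [3.126, -0.302, -0.0]
force: [0.5, 0.2, 1.0]
opening: 0.0003
gripper_force: 0.0
```

Call:
apply_moves --pt "0 0 4" --pt "0 0 4" --pt "0 0 1.1" --pt "0 0 0" --pt "0 0 0" --twist '[0,0,0,0,0]'

```text
t: 6.8
tool_pos: [0.4687, 0.144, 0.1171]
orientation: [-3.126, 0.301, -0.005]
force: [-0.2, -0.6, -0.4]
opening: 0.0004
gripper_force: 0.0
```

```bash
python3 - <<'E'
from plant import robot
import cv2,numpy as np
a=[]
c=robot.read_camera("side");f=c["frame"][:,:,::-1];a.append(cv2.resize(f[165:285,150:270],(400,400),interpolation=cv2.INTER_CUBIC))
c=robot.read_camera("wrist");f=c["frame"][:,:,::-1];a.append(cv2.resize(f[:,70:490],(400,400)))
cv2.imwrite("pics/sw0.png",np.hstack(a))
E
```

```text
(no output)
```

View pics/sw0.png

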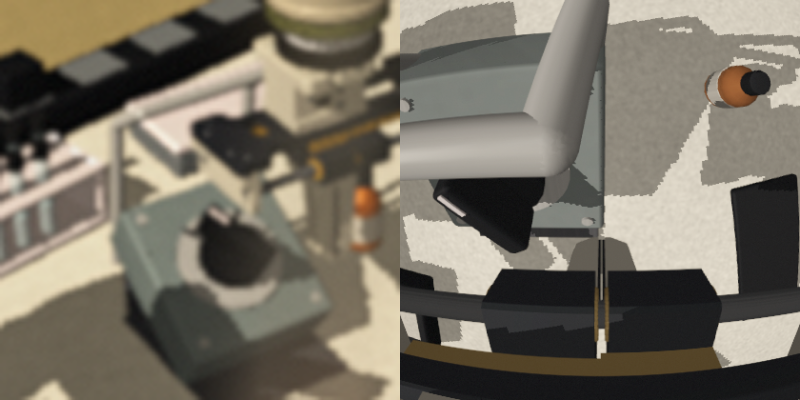

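The wrist and side views show the closed fingers to the right of the handle's tail and clear of the bow. Now I push left in slow rows.

Call:
apply_moves --pt "-0.1 -0.7 0" --pt "-0.1 -0.7 0" --pt "0 -0.6 0" --pt "0 -0.6 0" --pt "0 -0.5 0" --pt "0 -0.5 0" --pt "0 -0.4 0" --pt "0 0 0" --twist '[0,0,0,0,0,0,0,0]'

```text
t: 7.9
tool_pos: [0.47, 0.1829, 0.1131]
orientation: [3.124, -0.299, -0.01]
force: [-8.2, -4.3, 1.3]
opening: 0.0004
gripper_force: 4.4
```

Call:
apply_moves --pt "0.4 -0.1 0" --pt "0.1 -0.3 0" --pt "0 -0.3 0" --pt "0 -0.2 0" --pt "0 0 0" --twist '[0,0,0,0,0]'

```text
t: 8.52
tool_pos: [0.4715, 0.1913, 0.1109]
orientation: [3.123, -0.298, -0.027]
force: [-27.8, -1.0, 5.1]
opening: 0.0006
gripper_force: 13.8
```

The push has become mostly x, so the finger may be sitting against the tail's end. I'll back off and look.

Call:
apply_moves --pt "-1.5 0 0" --pt "-1 3 -2" --pt "0 5 -4" --pt "0 6 -4" --pt "0 6 0" --pt "0 0 0" --twist '[0,0,0,0,0,0]'

```text
t: 9.28
tool_pos: [0.4187, 0.0056, 0.2097]
orientation: [3.125, -0.309, 0.005]
force: [-0.1, -0.2, -0.4]
opening: 0.0006
gripper_force: 0.0
```

```bash
python3 - <<'E'
from plant import robot
import cv2,numpy as np
a=[]
for n,x,y in [("top",165,155),("side",170,175)]:
    c=robot.read_camera(n);f=c["frame"][:,:,::-1];np.savez(f"pics/{n}2.npz",**c)
    cv2.imwrite(f"pics/{n}2.png",f)
    a.append(cv2.resize(f[y:y+100,x:x+80],(400,500),interpolation=cv2.INTER_CUBIC))
cv2.imwrite("pics/sw1.png",np.hstack(a))
E
```

```text
(no output)
```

View pics/sw1.png

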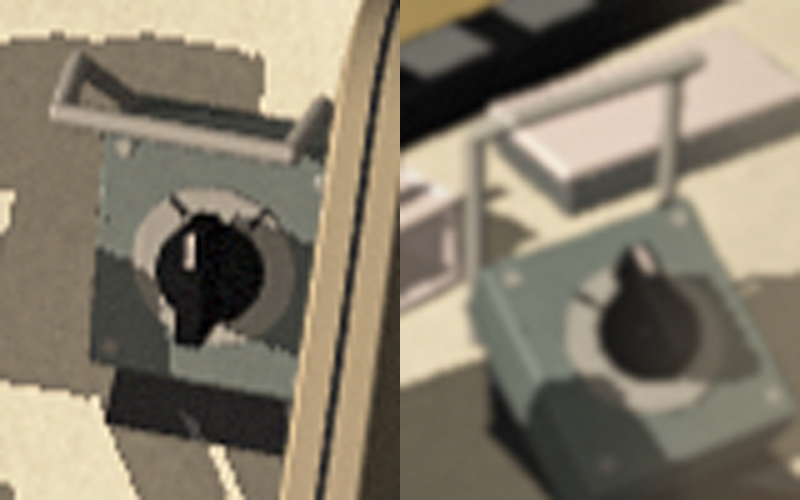

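The handle has only turned about halfway: the nose now points straight up the slope, and the tail is at top crop (195,335). The finger slid to the tail's end. I'll push again further up the tail, with the tool twisted 0.2.

Call:
apply_moves --pt "0 0 0" --pt "0 0 0" --pt "-0.4 -5.4 0" --pt "-0.4 -5.4 0" --pt "-0.4 -5.4 0" --pt "0 0 0" --pt "0 0 0" --twist '[0.1,0.1,0,0,0,0,0]'

```text
t: 10.25
tool_pos: [0.4685, 0.1646, 0.2079]
orientation: [3.082, -0.606, -0.002]
force: [-1.0, 0.2, 0.4]
opening: 0.0004
gripper_force: 0.0
```

Call:
apply_moves --pt "0.2 0 4" --pt "0 0 4" --pt "0 0 1.4" --pt "0 0 0" --pt "0 0 0" --twist '[0,0,0,0,0]'

```text
t: 10.88
tool_pos: [0.4722, 0.1627, 0.1165]
orientation: [-3.08, 0.611, -0.004]
force: [0.5, 0.2, 0.3]
opening: 0.0004
gripper_force: 0.0
```

Call:
apply_moves --pt "-0.1 -0.5 0" --pt "-0.1 -0.5 0" --pt "0 -0.4 0" --pt "0 -0.4 0" --pt "0 -0.3 0" --pt "0 0 0" --twist '[0,0,0,0,0,0]'

```text
t: 11.62
tool_pos: [0.4761, 0.1823, 0.114]
orientation: [3.08, -0.61, -0.004]
force: [-4.9, -4.1, 3.4]
opening: 0.0004
gripper_force: 2.9
```

Call:
apply_moves --pt "0 -0.3 0" --pt "0 -0.3 0" --pt "0 0 0" --pt "0 0 0" --twist '[0,0,0,0]'

```text
t: 12.12
tool_pos: [0.4769, 0.1872, 0.1132]
orientation: [3.078, -0.61, -0.009]
force: [-9.8, -6.6, 4.2]
opening: 0.0008
gripper_force: 5.8
```

Call:
apply_moves --pt "0 -0.3 0" --pt "0 -0.3 0" --pt "0 0 0" --pt "0 0 0" --twist '[0,0,0,0]'

```text
t: 12.62
tool_pos: [0.4781, 0.1917, 0.1131]
orientation: [3.075, -0.609, -0.012]
force: [-17.4, -11.5, 9.6]
opening: 0.0004
gripper_force: 10.6
```

Call:
apply_moves --pt "0.1 -0.3 0" --pt "0.1 -0.3 0" --pt "0 0 0" --pt "0 0 0" --twist '[0,0,0,0]'

```text
t: 13.12
tool_pos: [0.4789, 0.1931, 0.1127]
orientation: [3.067, -0.608, -0.023]
force: [-36.7, -30.8, 29.1]
opening: 0.0004
gripper_force: 24.9
```

It's now stiff, so it looks like the stop. I'll back off and look.

Call:
apply_moves --pt "-0.3 1 0" --pt "-1 3 -1" --pt "0 5 -4" --pt "0 6 -4" --pt "0 6 0" --pt "0 0 0" --twist '[0,0,0,0,0,0]'

```text
t: 13.88
tool_pos: [0.3969, 0.0151, 0.199]
orientation: [3.079, -0.619, 0.003]
force: [-0.1, 0.2, -0.1]
opening: 0.0002
gripper_force: 0.0
```

```bash
python3 - <<'E'
from plant import robot
import cv2,numpy as np
a=[]
for n,x,y in [("top",165,155),("side",170,175)]:
    c=robot.read_camera(n);f=c["frame"][:,:,::-1];np.savez(f"pics/{n}3.npz",**c)
    cv2.imwrite(f"pics/{n}3.png",f)
    a.append(cv2.resize(f[y:y+100,x:x+80],(400,500),interpolation=cv2.INTER_CUBIC))
cv2.imwrite("pics/sw2.png",np.hstack(a))
E
```

View pics/sw2.png

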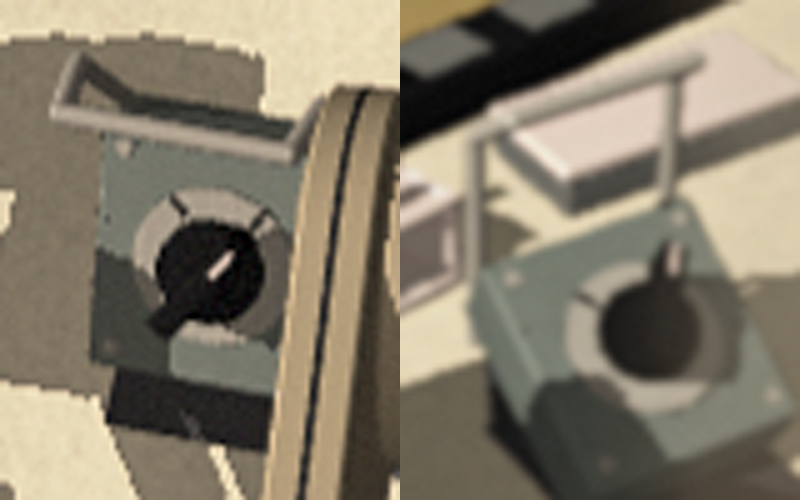

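The nose now points at the right mark: the white line runs from (210,277) to (232,253) in the top crop. I'll measure the angle from the line's mask at h = 45 mm, comparing the off and current pictures.

```bash
python3 - <<'E'
from h import *
c0=np.array([.525,.192,.081]);y=-.186;t=np.radians(35)
ex=np.array([np.cos(y),np.sin(y),0]);ey=np.array([-np.sin(y),np.cos(y),0]);z=np.array([0,0,1.])
n=-np.sin(t)*ex+np.cos(t)*z;v=np.cos(t)*ex+np.sin(t)*z
for k in (0,2,3):
  for cn in ("top","side"):
    C=cam(f"{cn}{k}");g=C["frame"].astype(int).sum(2)
    # pixels whose ray meets h=45 plane within 36 mm of axis, bright and surrounded by dark
    pts=[]
    for i in range(150,270):
        for j in range(150,260):
            o,d=ray(C,(j,i));X=o+d*(((c0+.045*n-o)@n)/(d@n))-c0
            u,w=-X@ey,X@v
            if np.hypot(u,w)<.032 and w>-.002: pts.append((u,w,g[i,j],i,j))
    p=np.array(pts);b=p[p[:,2]>330]
    # keep bright blobs with dark pixels around (line): local mean dark
    m=cv2.blur(g.astype(np.float32),(9,9));q=np.array([r for r in b if m[int(r[3]),int(r[4])]<260])
    if len(q)<3: print(k,cn,len(b),len(q));continue
    c=q[:,:2].mean(0);U=np.linalg.svd(q[:,:2]-c)[2][0];U*=np.sign(U[1])
    print(k,cn,len(q),"centroid",c.round(4),"ang(right of up): pca",round(np.arctan2(*U),2),"radial",round(np.arctan2(*c),2))
E
```

```text
0 top 11 centroid [-0.0125  0.016 ] ang(right of up): pca 0.11 radial -0.66
0 side 9 centroid [-0.0107  0.0189] ang(right of up): pca -0.97 radial -0.51
2 top 19 centroid [-0.0048  0.0194] ang(right of up): pca 0.69 radial -0.24
2 side 3 centroid [-0.0038  0.0232] ang(right of up): pca -0.28 radial -0.16
3 top 13 centroid [0.0022 0.0146] ang(right of up): pca 1.22 radial 0.15
3 side 3 centroid [0.0032 0.0168] ang(right of up): pca -1.47 radial 0.19
```

```bash
python3 - <<'E'
from h import *
c0=np.array([.525,.192,.081]);y=-.186;t=np.radians(35)
ex=np.array([np.cos(y),np.sin(y),0]);ey=np.array([-np.sin(y),np.cos(y),0]);z=np.array([0,0,1.])
n=-np.sin(t)*ex+np.cos(t)*z;v=np.cos(t)*ex+np.sin(t)*z
def uv(C,p,h):
    o,d=ray(C,p);X=o+d*(((c0+h*n-o)@n)/(d@n))-c0;return np.array([-X@ey,X@v])
tl=lambda x,y:(165+x/5-.4,155+y/5-.4);sl=lambda x,y:(170+x/5-.4,175+y/5-.4)
T=cam("top0");S=cam("side0")
for nm,a,b in [("off",(172,270),(160,240)),("mid",(191,270),(190,235)),("on",(210,277),(232,252))]:
    A,B=uv(T,tl(*a),.045),uv(T,tl(*b),.045);print(nm,A,B,np.arctan2(*(B-A)))
A=uv(T,tl(158,328),.045);B=uv(T,tl(232,252),.045);print("tail-nose on",A,B,np.arctan2(*(B-A)))
A,B=uv(S,sl(677-400,272),.045),uv(S,sl(676-400,245),.045);print("side on",A,B,np.arctan2(*(B-A)))
for nm,p in [("L",(172,195)),("L2",(186,215)),("R",(272,208)),("R2",(255,230))]:print("mark",nm,uv(T,tl(*p),.003))
E
```

```text
off [-0.00802697  0.01310725] [-0.01469847  0.02680887] -0.4531233756627691
mid [0.00082562 0.01476805] [-0.00097712  0.0318335 ] -0.10524654445604861
on [0.00994282 0.01297421] [0.01911892 0.02715983] 0.574163868476311
tail-nose on [-0.01246433 -0.01711329] [0.01911892 0.02715983] 0.6196448893576767
side on [0.01019578 0.01414083] [0.01650558 0.02718078] 0.4506705838550448
mark L [-0.02177499  0.03356686]
mark L2 [-0.01425955  0.02472082]
mark R [0.02674203 0.03586694]
mark R2 [0.01960211 0.02328177]
```

The switch is at its on stop: I measure 0.57–0.62 rad right of up-slope against the 0.6 given. Next I go round to the front of the lever.

Call:
apply_moves --pt "0 0 -3" --pt "0 0 -2" --pt "0 0 0" --pt "0 6 0" --pt "0 6 0" --pt "0 6 0" --pt "0 0.6 0" --pt "0 0 0" --twist '[-0.16,-0.16,-0.156,0,0,0,0,0]'

```text
t: 14.98
tool_pos: [0.4135, -0.1664, 0.2476]
orientation: [-3.137, -0.134, 0.002]
force: [-0.3, 1.1, -1.2]
opening: 0.0005
gripper_force: 0.0
```

Call:
apply_moves --pt "0 0.4 4" --pt "0 0 4.4" --pt "0 0 0" --pt "1 0 0" --pt "1 0 0" --pt "1.2 0 -0.9" --pt "1.2 0 -0.7" --pt "1.2 0 -0.6" --twist '[0,0,0,0,0,0,0,0]'

```text
t: 15.98
tool_pos: [0.4705, -0.1668, 0.1889]
orientation: [3.137, 0.133, 0.002]
force: [-5.1, 0.2, 3.7]
opening: 0.0005
gripper_force: 2.6
```

Call:
apply_moves --pt "1 0 -0.3" --pt "0.9 0 -0.2" --pt "0.6 0 0" --pt "0 0 0" --pt "0 0 0" --twist '[0,0,0,0,0]'

```text
t: 16.6
tool_pos: [0.4941, -0.1643, 0.1909]
orientation: [-3.138, -0.133, -0.0]
force: [0.6, 0.8, -0.3]
opening: 0.0003
gripper_force: 0.0
```

```bash
python3 - <<'E'
from plant import robot
import cv2,numpy as np
a=[]
for n,x,y in [("top",310,150),("side",270,130)]:
    c=robot.read_camera(n);f=c["frame"][:,:,::-1];np.savez(f"pics/{n}4.npz",**c)
    a.append(cv2.resize(f[y:y+100,x:x+80],(400,500),interpolation=cv2.INTER_CUBIC))
cv2.imwrite("pics/l4.png",np.hstack(a))
E
```

```text
(no output)
```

The force is now zero. I'll back off so both cameras see the lever, then measure it from black masks.

Call:
apply_moves --pt "-3 0 0" --pt "0 0 -5" --pt "0 -5 -4" --pt "0 -6 0" --pt "0 -6 0" --pt "0 -6 0" --pt "0 0 0" --twist '[0,0,0,0,0,0,0]'

```text
t: 17.58
tool_pos: [0.4441, 0.0647, 0.2804]
orientation: [-3.137, -0.143, -0.001]
force: [0.6, -1.0, 0.2]
opening: 0.0001
gripper_force: 0.0
```

```bash
cat > lev.py <<'E'
from plant import robot
from h import *
np.set_printoptions(precision=4,suppress=True)
R=Ro.from_euler('z',.079)
def blobs(C,box,thr=45):
    x,y,w,h=box;g=C["frame"].max(2)[y:y+h,x:x+w]
    m=(g<thr).astype(np.uint8);n,l,s,c=cv2.connectedComponentsWithStats(m)
    return [(int(s[i,4]),(c[i]+[x,y]).round(1).tolist(),s[i,:4].tolist()) for i in range(1,n) if s[i,4]>6]
def look(k):
    for n in ("top","side"):
        c=robot.read_camera(n);np.savez(f"pics/{n}{k}.npz",**c)
        cv2.imwrite(f"pics/{n}{k}.png",c["frame"][:,:,::-1])
E
python3 - <<'E'
from lev import *
look(5)
for k in (0,1,5):
    print(k,"top",blobs(cam(f"top{k}"),(325,172,55,65)))
    print(k,"side",blobs(cam(f"side{k}"),(292,152,48,45)))
E
```

```text
0 top [(156, [354.8, 186.0], [22, 9, 17, 15]), (129, [353.7, 216.2], [26, 28, 6, 32]), (14, [340.0, 204.5], [12, 31, 7, 4])]
0 side [(26, [335.7, 153.0], [38, 0, 10, 4]), (64, [301.7, 163.9], [5, 8, 10, 9]), (13, [302.8, 183.8], [10, 29, 3, 6]), (8, [319.9, 192.5], [25, 37, 6, 8])]
1 top [(139, [352.4, 203.5], [22, 16, 10, 32]), (33, [340.0, 203.0], [12, 29, 7, 5]), (170, [359.4, 230.9], [26, 49, 18, 16])]
1 side [(26, [335.7, 153.0], [38, 0, 10, 4]), (52, [331.5, 181.7], [35, 26, 10, 8]), (29, [302.8, 184.2], [9, 28, 5, 9]), (27, [313.3, 186.1], [16, 31, 11, 8]), (9, [321.4, 194.8], [28, 41, 4, 4])]
5 top [(306, [355.3, 207.2], [22, 16, 20, 44]), (14, [340.0, 204.5], [12, 31, 7, 4])]
5 side [(25, [335.6, 153.0], [38, 0, 10, 4]), (57, [313.1, 166.5], [16, 11, 11, 9]), (16, [303.0, 183.5], [10, 29, 3, 6]), (26, [319.1, 191.7], [23, 35, 9, 10])]
```

```bash
python3 - <<'E'
from lev import *
S=cam("side5");T=cam("top5")
print("cams",-S["R"].T@S["t"],-T["R"].T@T["t"])
ey=R.apply([0,1,0])
def hit(C,p,yoff,H):
    o,d=ray(C,p);P=H+yoff*ey;X=o+d*(((P-o)@ey)/(d@ey));return R.inv().apply(X-H)
for hx in (.522,.525):
  H=np.array([hx,-.1565,.055])
  for nm,C,p,yo in [("k0",S,(301.7,163.9),0),("k1",S,(331.5,181.7),0),("k5",S,(313.1,166.5),0),("tab",S,(302.9,183.8),.040),("tabc",S,(302.9,183.8),.032)]:
    u=hit(C,p,yo,H);print(hx,nm,u,"ang",round(.7+np.arctan2(u[0],u[2]),3),"r",round(np.hypot(u[0],u[2]),4))
  # lever handle/tab from top: intersect cylinder radius about axis
  for nm,p,r in [("k0",(354.8,186.),.115),("k1",(359.4,230.9),.115),("tabtip",(340,204.3),.080)]:
    o,d=ray(T,p);o=R.inv().apply(o-H);d=R.inv().apply(d)
    a=d[0]**2+d[2]**2;b=o[0]*d[0]+o[2]*d[2];c=o[0]**2+o[2]**2-r*r;s=(-b-np.sqrt(b*b-a*c))/a;X=o+s*d
    print("  top",nm,X,"ang",round(.7+np.arctan2(X[0],X[2]),3))
a=cv2.imread("pics/top5.png")[165:265,310:390];b=cv2.imread("pics/side5.png")[140:205,275:355]
cv2.imwrite("pics/fin.png",np.hstack([cv2.resize(a,(400,500),interpolation=cv2.INTER_CUBIC),cv2.resize(b[:,:52],(400,500),interpolation=cv2.INTER_CUBIC)]))
E
```

```text
cams [-0.2956  0.8833  0.8458] [0.2669 0.0103 1.0851]
0.522 k0 [ 0.0347 -0.      0.1078] ang 1.011 r 0.1133
0.522 k1 [-0.0683  0.      0.0868] ang 0.033 r 0.1105
0.522 k5 [-0.0046  0.      0.1127] ang 0.659 r 0.1128
0.522 tab [-0.0004  0.04    0.0728] ang 0.695 r 0.0728
0.522 tabc [0.0051 0.032  0.0674] ang 0.776 r 0.0676
  top k0 [0.0295 0.0013 0.1111] ang 0.96
  top k1 [-0.0697  0.0001  0.0915] ang 0.049
  top tabtip [-0.002   0.0344  0.08  ] ang 0.675
0.525 k0 [0.0319 0.     0.1077] ang 0.988 r 0.1123
0.525 k1 [-0.0711 -0.      0.0867] ang 0.013 r 0.1121
0.525 k5 [-0.0074 -0.      0.1125] ang 0.634 r 0.1128
0.525 tab [-0.0032  0.04    0.0726] ang 0.656 r 0.0727
0.525 tabc [0.0023 0.032  0.0672] ang 0.734 r 0.0673
  top k0 [0.0263 0.0017 0.1119] ang 0.931
  top k1 [-0.0723 -0.0001  0.0894] ang 0.02
  top tabtip [-0.0049  0.0346  0.0798] ang 0.638
```

```bash
python3 - <<'E'
import cv2,numpy as np
a=cv2.imread("pics/top5.png")[185:225,330:370];b=cv2.imread("pics/side5.png")[155:195,288:328]
f=lambda x:np.clip(cv2.resize(x,(400,400),interpolation=cv2.INTER_NEAREST).astype(float)*1.6,0,255).astype(np.uint8)
cv2.imwrite("pics/fin.png",np.hstack([f(a),f(b)]))
g=cv2.imread("pics/top5.png").max(2);print(g[194:212,334:347])
g=cv2.imread("pics/side5.png").max(2);print(g[175:192,296:310])
E
```

```text
[[167 164 165 161 162 163 165 165 163 168 165 168 166]
 [166 167 168 165 164 167 168 170 172 172 171 170 171]
 [172 168 172 169 169 174 175 176 175 175 175 177 177]
 [171 172 175 175 176 179 178 179 177 182 178 178 179]
 [177 177 177 178 185 183 182 182 181 185 185 183 182]
 [177 180 181 186 187 158 162 141 155 152 163 186 186]
 [186 189 186 164 128 100 109  80  90  92 125 194 183]
 [195 188 186 108  61  68  66  67  70  65  96 195 192]
 [208 186 160  66  81  75  73  79  72  64  73 148 148]
 [209 187 152  49  59  47  47  58  52  41  64 102  97]
 [205 193 141  48  25  25  28  22  25  31  91 100  97]
 [190 194 134  41  20  23  10  19  26  94 172 165 163]
 [166 200 180  44  53 123 126 164 159 171 198 195 195]
 [152 207 198 161 160 185 185 200 197 193 195 194 195]
 [148 212 196 195 197 199 194 194 191 192 194 197 194]
 [155 221 191 194 196 194 192 190 191 193 194 197 196]
 [159 218 193 197 194 195 194 191 194 195 194 197 199]
 [156 213 191 192 194 194 192 194 192 196 196 195 197]]
[[105 110 126 154 182 205 220 228 231 231 230 231 231 229]
 [115 132 166 201 220 228 233 231 231 232 231 231 
[... 194 characters left out ...]
1 230 215 178 125  76  51  68 102 120 121 120 135]
 [230 231 229 202 150  88  48  30  40  78 110 129 138 153]
 [231 231 226 193 133  75  43  27  35  60  83 101 121 151]
 [231 229 211 173 114  69  43  28  31  46  52  55  88 140]
 [221 207 181 137  93  61  41  28  35  54  60  66  96 137]
 [196 174 155 128  92  62  42  29  39  69  93 116 139 154]
 [167 156 153 135  99  64  40  30  57 101 134 157 172 175]
 [163 164 164 144 107  69  47  50  90 139 166 178 183 184]
 [179 180 176 159 129  97  84 100 132 162 179 183 185 184]
 [193 193 188 182 167 150 141 152 168 178 181 182 182 178]
 [196 196 195 197 196 191 186 186 185 183 182 177 166 152]
 [194 195 196 197 200 200 201 198 192 186 177 159 134 113]]
```

View pics/fin.png

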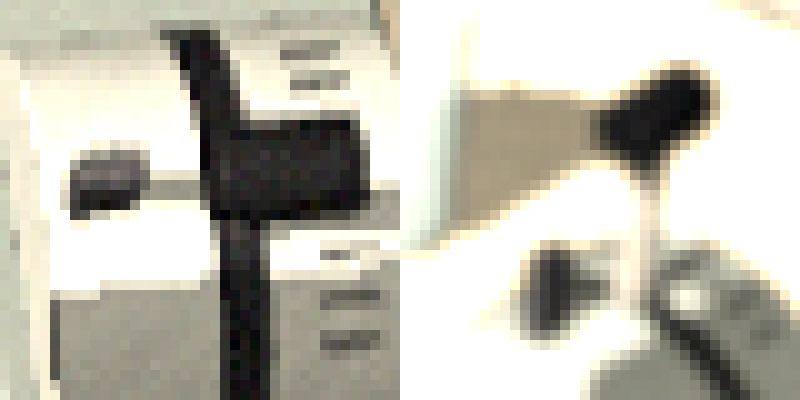

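Top view: the tab's lit tip face is centred at about row 201.3, col 340.5. The dark part under it is its front side, and the handle is centred at about (359.3,201.0). The side view shows the tooth at about (303,183.5).

```bash
python3 - <<'E'
from lev import *
T=cam("top5");S=cam("side5")
for hx in (.522,.525,.527):
  H=np.array([hx,-.1565,.055])
  for nm,p,r in [("k5 handle",(359.3,201.0),.115),("tab tip",(340.5,201.3),.082),("k1",(359.4,230.9),.115),("k0",(354.8,185.8),.115)]:
    o,d=ray(T,p);o=R.inv().apply(o-H);d=R.inv().apply(d)
    a=d[0]**2+d[2]**2;b=o[0]*d[0]+o[2]*d[2];c=o[0]**2+o[2]**2-r*r;s=(-b-np.sqrt(b*b-a*c))/a;X=o+s*d
    print(hx,nm,X,"ang",round(.7+np.arctan2(X[0],X[2]),3))
  # side: tooth root/tip directions: tip-of-axis projected for given angle, row/col
  ey=np.array([0,1,0])
  for ang in (.60,.65,.7,.75):
    a=ang-.7;X=lambda r,y:proj(S,H+R.apply([r*np.sin(a),y,r*np.cos(a)])).round(1)
    print("   side pred",ang,"tab mid(+y face)",X(.070,.040),"mid",X(.07,.032),"tip",X(.082,.032),"handle",X(.115,0))
E
```

```text
0.522 k5 handle [-0.0069 -0.0036  0.1148] ang 0.64
0.522 tab tip [0.0045 0.0327 0.0819] ang 0.755
0.522 k1 [-0.0697  0.0001  0.0915] ang 0.049
0.522 k0 [0.03   0.0013 0.111 ] ang 0.964
   side pred 0.6 tab mid(+y face) [304.8 185.5] mid [306.4 184.5] tip [307.  180.8] handle [315.2 166.7]
   side pred 0.65 tab mid(+y face) [303.8 185. ] mid [305.4 184. ] tip [305.8 180.3] handle [313.5 165.9]
   side pred 0.7 tab mid(+y face) [302.7 184.6] mid [304.4 183.6] tip [304.6 179.8] handle [311.8 165.3]
   side pred 0.75 tab mid(+y face) [301.7 184.3] mid [303.4 183.2] tip [303.4 179.4] handle [310.1 164.7]
0.525 k5 handle [-0.0098 -0.0034  0.1146] ang 0.614
0.525 tab tip [0.0015 0.033  0.082 ] ang 0.718
0.525 k1 [-0.0723 -0.0001  0.0894] ang 0.02
0.525 k0 [0.0268 0.0017 0.1118] ang 0.935
   side pred 0.6 tab mid(+y face) [303.9 185.2] mid [305.6 184.1] tip [306.2 180.5] handle [314.3 166.3]
   side pred 0.65 tab mid(+y face) [302.9 184.7] mid [304.6 183.6] tip [305.  179.9] handle [312.7 165.6]
   side pred 0.7 tab mid(+y face) [301.9 184.3] mid [303.6 183.2] tip [303.8 179.4] handle [311.  164.9]
   side pred 0.75 tab mid(+y face) [300.9 183.9] mid [302.6 182.8] tip [302.6 179. ] handle [309.3 164.4]
0.527 k5 handle [-0.0118 -0.0033  0.1144] ang 0.597
0.527 tab tip [-0.0005  0.0332  0.082 ] ang 0.694
0.527 k1 [-0.0741 -0.0002  0.088 ] ang 0.0
0.527 k0 [0.0247 0.0019 0.1123] ang 0.916
   side pred 0.6 tab mid(+y face) [303.4 184.9] mid [305.1 183.8] tip [305.6 180.2] handle [313.8 166.1]
   side pred 0.65 tab mid(+y face) [302.4 184.4] mid [304.1 183.4] tip [304.4 179.7] handle [312.1 165.4]
   side pred 0.7 tab mid(+y face) [301.4 184. ] mid [303.1 182.9] tip [303.2 179.2] handle [310.4 164.7]
   side pred 0.75 tab mid(+y face) [300.4 183.6] mid [302.1 182.6] tip [302.1 178.8] handle [308.8 164.1]
```

The lever is about 0.09 rad short of the tab, so the handle needs roughly 1 cm more. I go back and push gently.

Call:
apply_moves --pt "0 6 0" --pt "0 6 0" --pt "0 6 0" --pt "0 5 4" --pt "0 0 5" --pt "0 0 0" --pt "0 0 0" --twist '[0,0,0,0,0,0,0]'

```text
t: 18.55
tool_pos: [0.4645, -0.1679, 0.193]
orientation: [3.138, 0.131, 0.002]
force: [-0.6, -0.0, 1.7]
opening: 0.0006
gripper_force: 0.0
```

Call:
apply_moves --pt "1.4 0 0.1" --pt "1.4 0 0.1" --pt "0.3 0 0" --pt "0.3 0 0" --pt "0.3 0 0" --pt "0.3 0 0" --pt "0.2 0 0" --pt "0 0 0" --twist '[0,0,0,0,0,0,0,0]'

```text
t: 19.55
tool_pos: [0.5062, -0.1634, 0.1892]
orientation: [-3.139, -0.133, -0.0]
force: [-1.4, 0.2, 1.1]
opening: 0.0004
gripper_force: 0.6
```

Call:
apply_moves --pt "-2 0 0" --pt "-2 0 0" --pt "0 0 -5" --pt "0 -5 -4" --pt "0 -6 0" --pt "0 -6 0" --pt "0 -6 0" --pt "0 0 0" --twist '[0,0,0,0,0,0,0,0]'

```text
t: 20.55
tool_pos: [0.4465, 0.065, 0.2785]
orientation: [-3.137, -0.143, -0.002]
force: [1.3, -0.9, 0.5]
opening: 0.0006
gripper_force: 0.0
```

```bash
python3 - <<'E'
from lev import *
look(6)
T=cam("top6");S=cam("side6");H=np.array([.526,-.1565,.055])
print(blobs(S,(292,148,48,45)))
for k in (5,6):
    g=cam(f"top{k}")["frame"].max(2);print(k,g[186:212,358:365].mean(1).round().astype(int),g[196:209,337:344].mean(1).round().astype(int))
for a in (.65,.68,.7,.72,.74,.77):
    b=a-.7;X=H+R.apply([.115*np.sin(b),0,.115*np.cos(b)]);print(a,"side",proj(S,X).round(1),"top",proj(T,X).round(1))
E
```

```text
[(91, [332.3, 150.3], [28, 0, 20, 8]), (60, [309.8, 165.2], [13, 13, 11, 9]), (15, [303.1, 183.6], [10, 33, 3, 6]), (18, [317.1, 189.2], [22, 38, 7, 7])]
5 [117 117 132 106 100 148 118 105 160 171 108  19  22  26  30  30  28  26
  21  14  28  88 165 175 148 180] [173 178 182 163 109  72  73  50  29  33 120 183 195]
6 [118 117 133 106 105  96  41  23  26  25  28  28  28  25  18  25  86 105
  95 105 172 196 195 176 146 123] [173 177 182 163 109  72  71  52  28  34 120 183 194]
0.65 side [312.4 165.5] top [357.6 198.9]
0.68 side [311.4 165.1] top [357.4 197.4]
0.7 side [310.7 164.8] top [357.2 196.4]
0.72 side [310.  164.6] top [357.1 195.4]
0.74 side [309.4 164.4] top [357.  194.4]
0.77 side [308.4 164.1] top [356.8 193. ]
```

The lever measures 0.70–0.72 and the tab 0.69–0.71, so they're in line. The tab's pixels are unchanged and the robot is clear of everything. Handing in.

```bash
python3 -c "
from plant import robot
print(robot.close_job())"
```

```text
the job is handed in; nothing more can be done
None
```

The job is handed in: lever drawn to idle, isolator turned on to its stop, then lever left in line with the set tab (within about 0.03 rad by camera); the hand-in returned no verdict.

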